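Seat the egg-shaped spice shakers in their colour-matched cups

TASK

Put away the four egg-shaped spice shakers: stand each one upright, fully seated, in the egg cup of the same colour as its cap, lowering it in gently rather than dropping it. Let none of them tip over on the way, and leave the two square shakers standing where they are.

Things in the scene. Friction and masses are not known exactly. Their poses are not given: they have to be found in the camera images.
- red_egg_center (a point): centre, half-way up, of the loose egg-shaped steel spice shaker with the round red cap: round, 84 mm tall, 48 mm across at and around this point (sides upright from 8 mm below to 8 mm above it), standing on its flat foot 31 mm across, 42 mm below this point; the foot widens as a bowl shape to 43 mm across 9 mm higher. z axis up through the cap when upright; about 90 g. Any yaw is the same
- yellow_egg_center (a point): centre, half-way up, of the loose egg-shaped steel spice shaker with the round yellow cap: round, 84 mm tall, 48 mm across at and around this point (sides upright from 8 mm below to 8 mm above it), standing on its flat foot 31 mm across, 42 mm below this point; the foot widens as a bowl shape to 43 mm across 9 mm higher. z axis up through the cap when upright; about 90 g. Any yaw is the same
- green_egg_center (a point): centre, half-way up, of the loose egg-shaped steel spice shaker with the round green cap: round, 84 mm tall, 48 mm across at and around this point (sides upright from 8 mm below to 8 mm above it), standing on its flat foot 31 mm across, 42 mm below this point; the foot widens as a bowl shape to 43 mm across 9 mm higher. z axis up through the cap when upright; about 90 g. Any yaw is the same
- blue_egg_center (a point): centre, half-way up, of the loose egg-shaped steel spice shaker with the round blue cap: round, 84 mm tall, 48 mm across at and around this point (sides upright from 8 mm below to 8 mm above it), standing on its flat foot 31 mm across, 42 mm below this point; the foot widens as a bowl shape to 43 mm across 9 mm higher. z axis up through the cap when upright; about 90 g. Any yaw is the same
- red_seat (a point): centre of the inner floor of the red egg cup, 17 mm above the ledge. The cup is all red, round, open on top, 62 mm across and 31 mm high, fixed to the ledge; its hollow is a cone, about 34 mm across at the floor and 54 mm at the rim, so an egg-shaped shaker let into it centres itself and stands with its foot on this floor, its centre 42 mm above this point. z axis up
- yellow_seat (a point): centre of the inner floor of the yellow egg cup, 17 mm above the ledge. The cup is all yellow, round, open on top, 62 mm across and 31 mm high, fixed to the ledge; its hollow is a cone, about 34 mm across at the floor and 54 mm at the rim, so an egg-shaped shaker let into it centres itself and stands with its foot on this floor, its centre 42 mm above this point. z axis up
- green_seat (a point): centre of the inner floor of the green egg cup, 17 mm above the ledge. The cup is all green, round, open on top, 62 mm across and 31 mm high, fixed to the ledge; its hollow is a cone, about 34 mm across at the floor and 54 mm at the rim, so an egg-shaped shaker let into it centres itself and stands with its foot on this floor, its centre 42 mm above this point. z axis up
- blue_seat (a point): centre of the inner floor of the blue egg cup, 17 mm above the ledge. The cup is all blue, round, open on top, 62 mm across and 31 mm high, fixed to the ledge; its hollow is a cone, about 34 mm across at the floor and 54 mm at the rim, so an egg-shaped shaker let into it centres itself and stands with its foot on this floor, its centre 42 mm above this point. z axis up
- red_square_center (a point): centre, half-way up, of the loose square-sided steel shaker with a square red cap: 52 x 52 mm, 86 mm tall; not egg-shaped, to be left standing. z axis up, x and y across its flat sides
- green_square_center (a point): centre, half-way up, of the loose square-sided steel shaker with a square green cap: 52 x 52 mm, 86 mm tall; not egg-shaped, to be left standing. z axis up, x and y across its flat sides
Mind the look-alikes: they are no part of the job. Of the things that look like the part that bears blue_seat, the smaller one is meant.

How it is judged (in metres and radians):
At the end, for the whole second after the job is handed in: Each egg-shaped shaker stands in its colour's cup: within 8 mm of the axis, centre under 46 mm above the cup floor, tilt under 0.15 rad, released, at rest (under 0.02 m/s); both square shakers upright (0.15 rad), within 25 mm of their start (horizontal distance between red_egg_center and red_seat below 0.008 m and z of red_egg_center in the frame of red_seat below 0.046 m and angle between each of red_egg_center, yellow_egg_center, green_egg_center, blue_egg_center, red_square_center, green_square_center's own z axis and vertical below 0.15 rad and linear speed of each of red_egg, yellow_egg, green_egg, blue_egg below 0.02 m/s and horizontal distance between yellow_egg_center and yellow_seat below 0.008 m and z of yellow_egg_center in the frame of yellow_seat below 0.046 m and horizontal distance between green_egg_center and green_seat below 0.008 m and z of green_egg_center in the frame of green_seat below 0.046 m and horizontal distance between blue_egg_center and blue_seat below 0.008 m and z of blue_egg_center in the frame of blue_seat below 0.046 m and distance of each of red_square_center, green_square_center from where it was at the start of the episode below 0.025 m); the robot touches nothing.
It fails at once if an egg-shaped shaker tipped by more than 0.8 rad (angle between any of red_egg_center, yellow_egg_center, green_egg_center, blue_egg_center's own z axis and vertical above 0.8 rad).
It fails at once if an egg-shaped shaker dropped into its cup (faster than 0.7 m/s over the cup) ((horizontal distance between red_egg_center and red_seat below 0.02 m and height (world z) of red_egg_center below 0.1 m and linear speed of red_egg above 0.7 m/s) or (horizontal distance between yellow_egg_center and yellow_seat below 0.02 m and height (world z) of yellow_egg_center below 0.1 m and linear speed of yellow_egg above 0.7 m/s) or (horizontal distance between green_egg_center and green_seat below 0.02 m and height (world z) of green_egg_center below 0.1 m and linear speed of green_egg above 0.7 m/s) or (horizontal distance between blue_egg_center and blue_seat below 0.02 m and height (world z) of blue_egg_center below 0.1 m and linear speed of blue_egg above 0.7 m/s)).
It fails at once if a square shaker moved by more than 40 mm or tipped over (distance of any of red_square_center, green_square_center from where it was at the start of the episode above 0.04 m or angle between any of red_square_center, green_square_center's own z axis and vertical above 0.6 rad).
It also fails if it takes over 128 s, if anything falls off the work surface, if the arm or the gripper's body presses on something with over 40 N, if the wrist force passes 120 N, or if a joint passes its speed limit or range.

ROBOT

A 6-joint arm with a two-finger parallel gripper is mounted at the origin on the work surface. World frame = base frame: x ahead of the robot, y to its left, z up, the work surface at z = 0. Lengths are in mm, angles in degrees, forces in N, time in s.
With the tool pointing down it reaches from about 425 to 925 mm from the base axis. Payload 12.5 kg.
Tool frame: the origin (TCP) lies midway between the tips of the shut fingers; the grasp point (between the pads) lies behind it (arm.tcp_to_grasp is the z of the grasp point in the tool frame, in mm); z points along the fingers, y is the line along which they close (so a half turn about z gives the same grasp; the last joint's range is limited). The gripper opens to 85 mm and grips with 20 to 120 N. Pads are 22 mm wide; open, the fingers measure 114 mm over their backs; the gripper's body (76 mm by 85 mm) begins 54 mm behind the grasp point. The pads swing forward as they close: fully open they stand 13 mm farther back than shut.
Start: joints at [69.236, 28.126, 89.318, -0, 62.55, -6.05], TCP at [158.723, 604.526, 231.327] pointing down, gripper open.
Joint ranges: [-177.58, 177.58], [-47.91, 125.51], [2.72, 160], [-65.01, 245.01], [3.68, 167.84], [-153.87, 153.87]. Speed limits (degrees/s): [127.2, 127.2, 159.86, 180, 180, 180].

INTERFACE

Orientations are given as a 3x3 rotation matrix whose columns are the frame's x, y, z axes.
In Python, from rig import readout, camera, ticket, arm gives the robot as it stands.
- The arm moves only by the tool move_arm, never from a script. Its argument "motion" is a list that holds one entry, the list of rows, each a list of 5 numbers: the shift along the tool's x, y, z in m, then the turn about the tool's z in degrees, then the gripper's target within -1 to 1 (fully open at 1, half-way at 0, shut at -1). In form: [[[tx, ty, tz, yaw, grip], ...]]. A call has 1 to 8 rows; each row is the pose to reach, as a shift and turn from the pose commanded when the call began, along the tool's axes at that moment; what a row does not reach only later rows make up. A row lasts 1/8 s, in which the tool goes at most 62.5 mm and 10.7 degrees, less where a joint would pass 70% of its speed; a pose out of reach is approached as far as the arm can. A call with a gripper value outside its range is refused whole. The fingers move at their own pace and stop on an object; "newtons" is the grip in N (left out, the last holds). Time passes only in rows, so rows that repeat a pose let the fingers close. It gives the time, the measured TCP pose, the force, the opening and the grip force at its end, in the units of the state.
- readout.get_state(): the state, without advancing time (a new reading comes with each control period).
- camera(name): name is "side" or "top" or "wrist"; returns a dict with "pixels" (420x560x3 uint8, red, green, blue), "depth" (420x560 float32, mm along the optical axis (not along the pixel's ray), 0 where there is no reading), "fx", "fy", "cx", "cy" (pixels), "origin" and "rotation" of the camera in the world. Camera axes: x right, y down, z forward; pixel columns grow to the right and rows downward; lengths in mm; the calibration is good to about 2 mm. The wrist camera is an equidistant fisheye: a pixel r from the principal point sees the ray r / f radians off the axis. A picture is of the moment at which its call begins.
- ticket.hand_in(): hands the job in; it is judged then, once.
The state is a dict: "time": time; "joint_positions": joint angles; "joint_velocities": joint speeds; "joint_torque": joint torques, N m; "tool_pos": TCP position; "tcp_rot": TCP orientation; "contact_force": force on the tool from outside, world axes, zero at the start; "wrist_torque": the same for the moment, N m; "grip_width": finger opening in mm; "grasp_force": force on a finger pad.
Only numpy, scipy, OpenCV 4.12 (cv2) and the standard library are available. Lean on these libraries where they do the work, as an engineer would, in place of code of your own. Each camera call takes 0.05 s, during which the arm holds its last target. There are 200 camera calls.

## Working session

There is one attempt and no reset: what is moved stays moved. The work goes in short steps, Python scripts to look and compute and a tool call to move; the robot and the scene stay as the last step left them, time stands still between calls to the robot, and variables do not carry over. Pictures are saved under pics/ and viewed, at most 14 in all, crops included, and the job is handed in when it is done.

Besides the shell and the picture viewer there is one more tool, called after "Call:" by a JSON object that holds its "op" and its "data". move_arm: Moves the arm, as the interface text tells. Its arguments: {"type":"object","properties":{"motion":{"type":"array","items":{"type":"array","items":{"type":"array","items":{"type":"number"}}}},"newtons":{"type":"number"}},"required":["motion"]}

```bash
mkdir -p pics; python3 - <<'E'
from rig import readout,camera,arm
import cv2,numpy as np
s=readout.get_state();print(s['time'],s['tool_pos'],s['tcp_rot'],s['grip_width'],arm.tcp_to_grasp)
for n in ['top','side']:
    c=camera(n);cv2.imwrite(f'pics/{n}0.png',c['pixels'][:,:,::-1]);print(n,c['fx'],c['cx'],c['cy'],c['origin'],c['rotation'])
    np.savez(f'{n}0.npz',**c)
E
```

```text
0.0 [158.64005251 604.29322043 230.7064917 ] [[-9.67207436e-01  2.53987445e-01 -3.92837050e-04]
 [ 2.53987724e-01  9.67206865e-01 -1.05625190e-03]
 [ 1.11679971e-04 -1.12139048e-03 -9.99999365e-01]] 85.91067605103488 -18.700000000000003
top 430.07810581585744 279.2563269186706 202.4318008140775 [ 445.45574627   -5.59113791 1071.0991792 ] [[ 0.00450211 -0.99910006  0.04217572]
 [-0.99982837 -0.00373942  0.01814508]
 [-0.01797104 -0.04225017 -0.99894543]]
side 412.9850319109367 287.40119298651956 203.61114126455226 [  60.75921286 -497.9453896   452.90174974] [[ 0.7381858  -0.36529596  0.56713366]
 [-0.67433981 -0.37634343  0.63531995]
 [-0.01864278 -0.85142497 -0.52414499]]
```

View pics/top0.png

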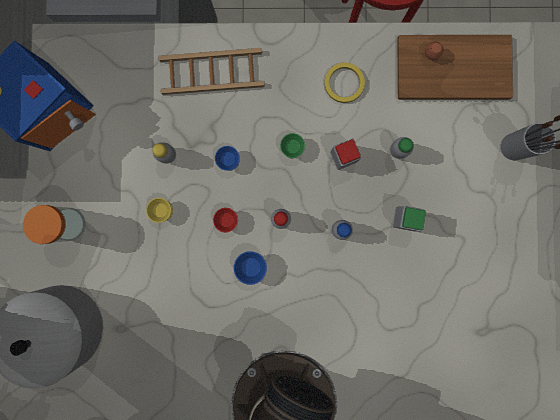

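View pics/side0.png

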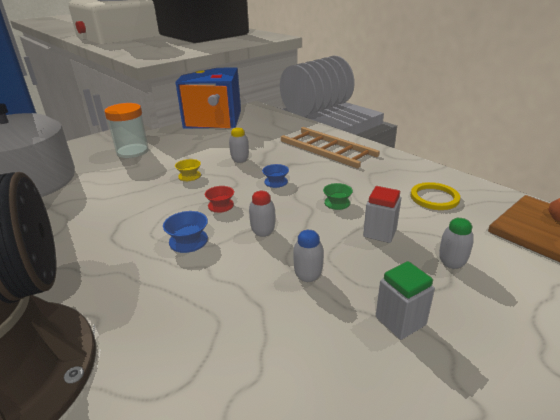

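The top view shows the eggs as yellow (158,150), red (281,218), blue (343,229) and green (405,146). The cups are yellow (159,210), red (225,219), green (292,145) and small blue (227,158), with the big blue decoy at (250,267). The square shakers are red (347,150) and green (410,217).

```bash
cat > h.py <<'E'
import cv2,numpy as np
H={'red':[(0,8),(172,180)],'yellow':[(22,34)],'green':[(45,80)],'blue':[(100,125)]}
def mask(img,c):
    h=cv2.cvtColor(np.ascontiguousarray(img),cv2.COLOR_RGB2HSV)
    m=np.zeros(h.shape[:2],np.uint8)
    for a,b in H[c]: m|=cv2.inRange(h,(a,130,50),(b,255,255))
    return m
def cast(c,u,v,z):
    d=c['rotation']@np.array([(u-c['cx'])/c['fx'],(v-c['cy'])/c['fy'],1.])
    return c['origin']+d*(z-c['origin'][2])/d[2]
def pt(c,u,v):
    Z=c['depth'][int(v),int(u)]
    return c['origin']+c['rotation']@np.array([(u-c['cx'])/c['fx']*Z,(v-c['cy'])/c['fy']*Z,Z])
E
python3 - <<'E'
from h import *
for n in ['top','side']:
    c=dict(np.load(n+'0.npz'))
    for col in H:
        cs,_=cv2.findContours(mask(c['pixels'],col),cv2.RETR_EXTERNAL,cv2.CHAIN_APPROX_NONE)
        for k in cs:
            A=cv2.contourArea(k)
            if A<40 or A>1500: continue
            M=cv2.moments(k);u,v=M['m10']/A,M['m01']/A
            (eu,ev),r=cv2.minEnclosingCircle(k)
            print(n,col,int(A),np.round([u,v,eu,ev,r],1),'z75',cast(c,u,v,75)[:2].round(),'encl z31',cast(c,eu,ev,31)[:2].round(),'pt',pt(c,u,v).round())
c=dict(np.load('top0.npz'))
for u,v in [(300,180),(190,190),(330,300),(270,245),(140,180)]: print(pt(c,u,v).round())
E
```

```text
top red 132 [280.4 218.4 280.4 218.4   7. ] z75 [451.  10.] encl z31 [451.  10.] pt [451.   9.  85.]
top red 434 [225.1 219.6 225.2 219.7  12.3] z75 [447. 138.] encl z31 [447. 144.] pt [447. 146.  17.]
top red 344 [347.4 151.4 347.5 151.5  12.7] z75 [ 607. -145.] encl z31 [ 614. -152.] pt [ 605. -144.   88.]
top red 161 [33.  89.1 33.  89.   9. ] z75 [754. 597.] encl z31 [768. 624.] pt [734. 558. 141.]
top red 533 [386.8   6.2 385.5  10.5  38. ] z75 [ 951. -239.] encl z31 [ 962. -246.] pt [1142. -327. -302.]
top yellow 452 [158.7 209.8 158.8 209.8  12.8] z75 [469. 293.] encl z31 [470. 306.] pt [471. 311.  17.]
top yellow 136 [159.4 150.  159.4 150.    7. ] z75 [609. 294.] encl z31 [617. 307.] pt [609. 292.  80.]
top yellow 1175 [344.1  82.1 344.4  82.3  19.9] z75 [ 770. -138.] encl z31 [ 784. -144.] pt [ 793. -147.    4.]
top green 344 [413.5 218.2 413.1 218.4  13.2] z75 [ 452. -297.] encl z31 [ 452. -309.] pt [ 452. -294.   84.]
top green 132 [405.3 144.8 405.3 144.8   7.1] z75 [ 622. -279.] encl z31 [ 630. -291.] pt [ 621. -277.   84.]
top green 409 [292.  145.1 292.3 145.1  12.1] 
[... 1544 characters left out ...]
 253 [186.  244.8 187.5 239.5  18.8] z75 [279. -21.] encl z31 [314.  46.] pt [318.  64.   8.]
side blue 250 [308.  238.5 307.8 239.   10. ] z75 [ 423. -137.] encl z31 [465. -96.] pt [ 417. -144.   82.]
side blue 771 [184.8 223.4 184.5 222.   21.9] z75 [308.  31.] encl z31 [338.  97.] pt [342. 105.  22.]
side blue 75 [274.7 183.1 275.5 181.5  10.6] z75 [503.  32.] encl z31 [560.  98.] pt [582. 128.   7.]
side blue 208 [275.  170.3 275.  170.   12.2] z75 [538.  72.] encl z31 [594. 139.] pt [610. 157.  18.]
side blue 797 [213.2  82.1 209.5  97.5  39.7] z75 [818. 714.] encl z31 [790. 703.] pt [698. 522. 135.]
[547. -38.   2.]
[521. 237.   1.]
[ 250. -112.   -0.]
[385.  36.   2.]
[546. 364.   2.]
```

Moving over to yellow at safe height, and turning the tool to line up with the world axes on the way.

Call:
{"op": "move_arm", "data": {"motion": [[[-0.056,-0.02,0,0,1],[-0.112,-0.041,0,0,1],[-0.168,-0.061,0,-3,1],[-0.224,-0.081,0,-6,1],[-0.28,-0.102,0,-9,1],[-0.336,-0.122,0,-12,1],[-0.392,-0.143,0,-14.7,1],[-0.448,-0.163,0,-14.7,1]]]}}

```text
time: 1.1
tool_pos: [552.0, 331.7, 231.1]
tcp_rot: [[-1.0, -0.0, -0.0], [-0.0, 1.0, -0.0], [0.0, -0.0, -1.0]]
contact_force: [-0.1, 0.8, -0.6]
grip_width: 85.3
grasp_force: 0.0
```

Call:
{"op": "move_arm", "data": {"motion": [[[-0.028,-0.02,0.03,0,1],[-0.056,-0.039,0.06,0,1],[-0.056,-0.039,0.08,0,1],[-0.056,-0.039,0.08,0,1],[-0.056,-0.039,0.08,0,1]]]}}

```text
time: 1.72
tool_pos: [606.7, 294.5, 152.1]
tcp_rot: [[-1.0, -0.0, 0.001], [-0.0, 1.0, 0.0], [-0.001, 0.0, -1.0]]
contact_force: [-0.5, 0.7, 0.4]
grip_width: 85.2
grasp_force: 0.0
```

```bash
cat >> h.py <<'E'
def wcast(c,u,v,z):
    a=np.array([u-c['cx'],v-c['cy']]);r=np.hypot(*a);t=r/c['fx']
    d=c['rotation']@np.array([*(a/max(r,1e-9)*np.sin(t)),np.cos(t)])
    return c['origin']+d*(z-c['origin'][2])/d[2]
def wrist(col,z,lo=150):
    """blobs of a colour in the wrist view, cast on height z"""
    from rig import camera,readout
    c=camera('wrist');tp=np.array(readout.get_state()['tool_pos'])
    cs,_=cv2.findContours(mask(c['pixels'],col),cv2.RETR_EXTERNAL,cv2.CHAIN_APPROX_NONE)
    for k in cs:
        A=cv2.contourArea(k)
        if A<lo: continue
        P=np.array([wcast(c,u,v,z)[:2] for u,v in k[:,0]],np.float32)
        (x,y),r=cv2.minEnclosingCircle(P)
        M=cv2.moments(k)
        print(col,int(A),'px',int(M['m10']/A),int(M['m01']/A),'xy %.1f %.1f r %.1f'%(x,y,r),'box',P.min(0).round(),P.max(0).round())
    print('tcp',tp.round(1));return c
E
python3 - <<'E'
from h import *
c=wrist('yellow',78)
print(c['origin'],c['rotation'],c['fx'],c['cx'],c['cy'])
cv2.imwrite('pics/w1.png',c['pixels'][:,:,::-1])
E
```

```text
yellow 417 px 10 314 xy 732.0 -32.5 r 41.4 box [695. -57.] [767.   2.]
yellow 1607 px 281 213 xy 606.8 293.3 r 17.2 box [590. 277.] [624. 309.]
yellow 3931 px 298 31 xy 481.2 304.5 r 25.0 box [459. 280.] [506. 329.]
tcp [606.7 294.6 152.5]
[535.3429199  294.01239691 294.8255517 ] [[-3.32034261e-04  9.60924149e-01  2.76811615e-01]
 [ 9.99999847e-01  4.41688311e-04 -3.33782073e-04]
 [-4.43003710e-04  2.76811462e-01 -9.60924148e-01]] 325.19226210127806 282.66375500782635 201.21021932305808
```

View pics/w1.png

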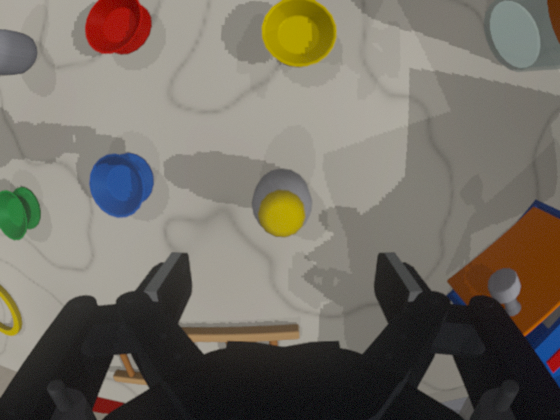

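The wrist picture puts the yellow cap at (281,213), which is x 607, y 293 and agrees with the top view, so I go down and grip.

Call:
{"op": "move_arm", "data": {"motion": [[[0,0,0.04,0,1],[0,0,0.08,0,1],[0,0,0.11,0,1],[0,0,0.126,0,1],[0,0,0.126,0,1],[0,0,0.126,0,0],[0,0,0.126,0,-0.3],[0,0,0.126,0,-0.6]]], "newtons": 40}}

```text
time: 2.78
tool_pos: [607.2, 294.3, 26.9]
tcp_rot: [[-1.0, 0.0, 0.002], [0.0, 1.0, 0.001], [-0.002, 0.001, -1.0]]
contact_force: [-1.0, -0.6, 7.1]
grip_width: 46.7
grasp_force: 40.8
```

Call:
{"op": "move_arm", "data": {"motion": [[[0,0,0,0,-1],[0,0,0,0,-1],[0,0,0,0,-1],[0,0,0,0,-1]]]}}

```text
time: 3.28
tool_pos: [607.2, 294.3, 26.9]
tcp_rot: [[-1.0, 0.0, 0.002], [0.0, 1.0, 0.001], [-0.002, 0.001, -1.0]]
contact_force: [-1.6, 0.5, 5.6]
grip_width: 46.8
grasp_force: 40.8
```

Call:
{"op": "move_arm", "data": {"motion": [[[0,0,-0.03,0,-1],[0,0,-0.07,0,-1],[0.03,0.003,-0.08,0,-1],[0.07,0.006,-0.08,0,-1],[0.11,0.009,-0.08,0,-1],[0.137,0.012,-0.08,0,-1],[0.137,0.012,-0.08,0,-1],[0.137,0.012,-0.08,0,-1]]]}}

```text
time: 4.28
tool_pos: [470.5, 306.3, 105.8]
tcp_rot: [[-1.0, 0.0, 0.001], [0.0, 1.0, 0.001], [-0.001, 0.001, -1.0]]
contact_force: [0.1, 0.2, -0.3]
grip_width: 46.6
grasp_force: 41.6
```

```bash
python3 - <<'E'
from h import *
c=wrist('yellow',31)
c2=wrist('yellow',78)
cv2.imwrite('pics/w2.png',c['pixels'][:,:,::-1])
wrist('red',31);wrist('blue',31)
E
```

```text
yellow 402 px 15 390 xy 749.8 -104.1 r 53.3 box [ 703. -148.] [802. -59.]
yellow 5254 px 282 312 xy 563.0 305.6 r 42.5 box [521. 267.] [594. 345.]
yellow 3355 px 284 196 xy 468.0 307.0 r 30.5 box [438. 277.] [483. 337.]
tcp [470.6 306.2 105.6]
yellow 406 px 15 390 xy 674.5 -14.6 r 41.8 box [637. -49.] [715.  20.]
yellow 5254 px 282 312 xy 527.5 305.5 r 33.2 box [495. 275.] [551. 336.]
yellow 3356 px 284 196 xy 453.1 306.7 r 23.8 box [429. 283.] [465. 330.]
tcp [470.6 306.1 105.4]
red 3963 px 85 179 xy 444.7 150.1 r 36.4 box [416. 114.] [476. 186.]
tcp [470.4 306.  105.3]
blue 351 px 540 342 xy 657.1 617.1 r 87.3 box [592. 544.] [705. 690.]
blue 4698 px 29 53 xy 328.0 91.1 r 52.0 box [289.  53.] [370. 139.]
tcp [470.3 306.  105.2]
```

View pics/w2.png

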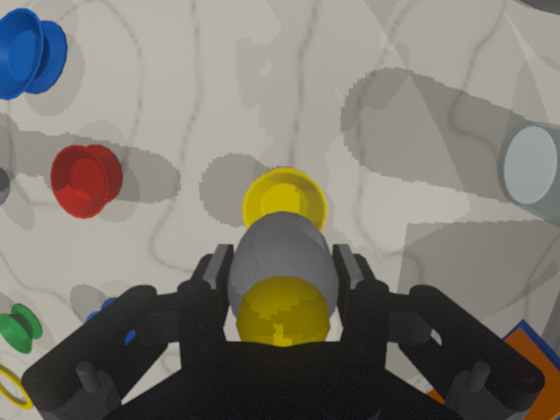

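The cup, at (284,196), is directly ahead of the hanging egg; its centre is about (469.5, 307). I lower slowly and check the force.

Call:
{"op": "move_arm", "data": {"motion": [[[0.001,0.001,0.015,0,-1],[0.001,0.001,0.03,0,-1],[0.001,0.001,0.042,0,-1],[0.001,0.001,0.05,0,-1],[0.001,0.001,0.056,0,-1],[0.001,0.001,0.059,0,-1],[0.001,0.001,0.06,0,-1],[0.001,0.001,0.06,0,-1]]]}}

```text
time: 5.48
tool_pos: [468.7, 307.2, 45.5]
tcp_rot: [[-1.0, 0.0, 0.0], [0.0, 1.0, 0.0], [-0.0, 0.0, -1.0]]
contact_force: [0.6, 0.8, 0.1]
grip_width: 46.7
grasp_force: 41.6
```

Call:
{"op": "move_arm", "data": {"motion": [[[0,0,0.001,0,-1],[0,0,0.002,0,-1],[0,0,0.002,0,-1],[0,0,0.002,0,-1]]]}}

```text
time: 5.98
tool_pos: [468.8, 307.2, 43.9]
tcp_rot: [[-1.0, 0.0, 0.001], [0.0, 1.0, 0.0], [-0.001, 0.0, -1.0]]
contact_force: [-1.6, -0.6, 6.6]
grip_width: 46.6
grasp_force: 42.2
```

Call:
{"op": "move_arm", "data": {"motion": [[[0,0,0,0,0.2],[0,0,0,0,0.2],[0,0,0,0,0.5],[0,0,0,0,1],[0,0,0,0,1],[0,0,-0.03,0,1],[0,0,-0.08,0,1],[0,0,-0.12,0,1]]]}}

```text
time: 6.98
tool_pos: [468.7, 307.1, 165.0]
tcp_rot: [[-1.0, 0.0, 0.001], [0.0, 1.0, 0.0], [-0.001, 0.0, -1.0]]
contact_force: [0.6, 0.6, -0.3]
grip_width: 85.5
grasp_force: 0.0
```

```bash
python3 - <<'E'
from h import *
c=wrist('yellow',95)
wrist('red',78);wrist('red',31)
from rig import camera
c=camera('side');cv2.imwrite('pics/s1.png',c['pixels'][:,:,::-1])
E
```

```text
yellow 241 px 15 354 xy 668.2 -21.5 r 38.8 box [638. -54.] [695.   9.]
yellow 1669 px 282 214 xy 468.4 306.4 r 17.1 box [451. 290.] [485. 323.]
yellow 727 px 283 173 xy 451.9 306.7 r 23.0 box [429. 284.] [461. 329.]
tcp [470.1 308.  169.7]
red 2757 px 116 164 xy 437.8 175.0 r 29.1 box [414. 146.] [462. 203.]
tcp [470.  307.8 167.3]
red 2793 px 115 165 xy 444.0 148.2 r 35.1 box [416. 114.] [475. 183.]
tcp [469.2 307.4 165.1]
```

View pics/s1.png

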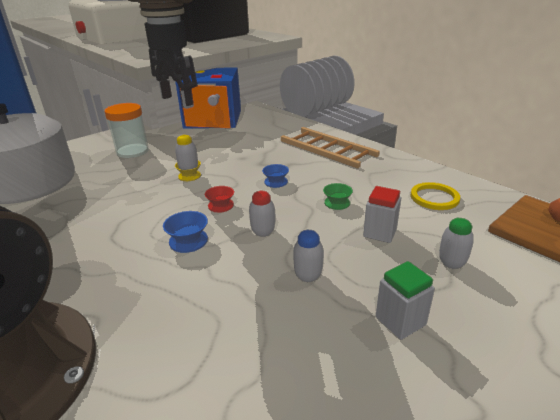

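Yellow stands in its cup at (185,157). Next is red.

Call:
{"op": "move_arm", "data": {"motion": [[[0.003,-0.055,0,0,1],[0.007,-0.11,0,0,1],[0.01,-0.165,0,0,1],[0.014,-0.22,0,0,1],[0.018,-0.27,0,0,1],[0.018,-0.297,0.005,0,1],[0.018,-0.297,0.01,0,1],[0.018,-0.297,0.01,0,1]]]}}

```text
time: 8.18
tool_pos: [450.1, 10.6, 152.3]
tcp_rot: [[-1.0, 0.0, -0.002], [0.0, 1.0, 0.0], [0.002, 0.0, -1.0]]
contact_force: [-0.2, 0.3, 0.4]
grip_width: 85.4
grasp_force: 0.0
```

```bash
python3 - <<'E'
from h import *
wrist('red',78);wrist('red',31)
E
```

```text
red 632 px 124 367 xy 616.5 -150.6 r 25.8 box [ 594. -171.] [ 640. -132.]
red 1580 px 280 211 xy 448.5 8.9 r 17.0 box [432.  -7.] [465.  24.]
red 3182 px 426 189 xy 432.5 116.2 r 28.0 box [410.  89.] [458. 144.]
tcp [450.3  10.9 152.6]
red 615 px 124 366 xy 668.7 -184.5 r 30.9 box [ 641. -210.] [ 696. -163.]
red 1581 px 280 210 xy 463.6 8.2 r 20.5 box [443. -11.] [484.  28.]
red 3173 px 425 189 xy 443.6 139.3 r 34.0 box [416. 107.] [476. 173.]
tcp [450.4  11.  152.9]
```

Call:
{"op": "move_arm", "data": {"motion": [[[0.001,-0.001,0.04,0,1],[0.001,-0.001,0.08,0,1],[0.001,-0.001,0.11,0,1],[0.001,-0.001,0.127,0,1],[0.001,-0.001,0.127,0,1],[0.001,-0.001,0.127,0,0],[0.001,-0.001,0.127,0,-0.3],[0.001,-0.001,0.127,0,-1]]], "newtons": 40}}

```text
time: 9.28
tool_pos: [450.0, 9.2, 27.3]
tcp_rot: [[-1.0, 0.0, 0.002], [0.0, 1.0, -0.0], [-0.002, -0.0, -1.0]]
contact_force: [-0.5, 1.3, 7.1]
grip_width: 46.7
grasp_force: 40.1
```

Call:
{"op": "move_arm", "data": {"motion": [[[0,0,0,0,-1],[0,0,0,0,-1],[0,0,0,0,-1]]]}}

```text
time: 9.65
tool_pos: [450.0, 9.2, 27.3]
tcp_rot: [[-1.0, 0.0, 0.002], [0.0, 1.0, -0.0], [-0.002, -0.0, -1.0]]
contact_force: [-0.3, 1.8, 7.0]
grip_width: 46.3
grasp_force: 40.1
```

Call:
{"op": "move_arm", "data": {"motion": [[[0,0,-0.04,0,-1],[0,0.01,-0.08,0,-1],[0,0.05,-0.08,0,-1],[0.003,0.09,-0.08,0,-1],[0.003,0.12,-0.08,0,-1],[0.003,0.135,-0.08,0,-1],[0.003,0.135,-0.08,0,-1],[0.003,0.135,-0.08,0,-1]]]}}

```text
time: 10.65
tool_pos: [446.6, 143.4, 106.3]
tcp_rot: [[-1.0, 0.001, -0.0], [0.001, 1.0, -0.0], [0.0, -0.0, -1.0]]
contact_force: [0.0, 0.4, -1.6]
grip_width: 46.5
grasp_force: 42.4
```

```bash
python3 - <<'E'
from h import *
wrist('red',31)
E
```

```text
red 696 px 11 365 xy 673.6 -231.2 r 53.4 box [ 629. -266.] [ 719. -188.]
red 5504 px 282 311 xy 536.0 142.6 r 42.3 box [494. 105.] [570. 181.]
red 3037 px 283 195 xy 444.8 143.4 r 30.4 box [415. 113.] [457. 174.]
tcp [446.6 143.3 106.3]
```

Call:
{"op": "move_arm", "data": {"motion": [[[0,0,0.015,0,-1],[0,0,0.03,0,-1],[0,0,0.043,0,-1],[0,0,0.051,0,-1],[0,0,0.057,0,-1],[0,0,0.061,0,-1],[0,0,0.063,0,-1],[0,0,0.063,0,-1]]]}}

```text
time: 11.7
tool_pos: [446.7, 144.1, 44.3]
tcp_rot: [[-1.0, 0.0, 0.001], [0.0, 1.0, 0.0], [-0.001, 0.0, -1.0]]
contact_force: [-3.2, -0.9, 14.1]
grip_width: 46.6
grasp_force: 43.9
```

Call:
{"op": "move_arm", "data": {"motion": [[[0,0,0,0,-1],[0,0,0,0,-1]]]}}

```text
time: 11.95
tool_pos: [446.7, 144.1, 44.3]
tcp_rot: [[-1.0, 0.0, 0.001], [0.0, 1.0, 0.0], [-0.001, 0.0, -1.0]]
contact_force: [-4.2, -2.1, 13.8]
grip_width: 46.3
grasp_force: 43.9
```

Seated, since contact came at the expected height. I release and rise, then move to blue at (424,-136).

Call:
{"op": "move_arm", "data": {"motion": [[[0,0,0,0,0.2],[0,0,0,0,0.2],[0,0,0,0,0.5],[0,0,0,0,1],[0,0,0,0,1],[0,0,-0.03,0,1],[0,0,-0.08,0,1],[0,0,-0.12,0,1]]]}}

```text
time: 12.95
tool_pos: [446.5, 144.1, 164.9]
tcp_rot: [[-1.0, 0.0, 0.0], [0.0, 1.0, 0.0], [-0.0, 0.0, -1.0]]
contact_force: [0.4, 0.2, 0.5]
grip_width: 85.4
grasp_force: 0.0
```

Call:
{"op": "move_arm", "data": {"motion": [[[0.004,-0.055,0,0,1],[0.008,-0.11,0,0,1],[0.012,-0.165,0,0,1],[0.016,-0.22,0,0,1],[0.02,-0.26,0,0,1],[0.022,-0.279,0.005,0,1],[0.022,-0.279,0.015,0,1],[0.022,-0.279,0.015,0,1]]]}}

```text
time: 13.95
tool_pos: [424.1, -134.1, 147.5]
tcp_rot: [[-1.0, 0.0, -0.002], [0.0, 1.0, 0.001], [0.002, 0.001, -1.0]]
contact_force: [-0.4, 0.5, 1.2]
grip_width: 85.3
grasp_force: 0.0
```

```bash
python3 - <<'E'
from h import *
wrist('blue',78);wrist('red',95)
E
```

```text
blue 1599 px 278 213 xy 423.1 -137.2 r 16.6 box [ 407. -153.] [ 439. -122.]
blue 4742 px 508 103 xy 336.1 40.5 r 41.1 box [303.  -0.] [368.  81.]
tcp [ 424.3 -134.   147.9]
red 818 px 522 209 xy 419.7 63.6 r 28.6 box [399.  36.] [445.  90.]
tcp [ 424.5 -134.   148.2]
```

Call:
{"op": "move_arm", "data": {"motion": [[[0,-0.002,0.04,0,1],[0,-0.002,0.08,0,1],[0,-0.002,0.11,0,1],[0,-0.002,0.122,0,1],[0,-0.002,0.122,0,1],[0,-0.002,0.122,0,0],[0,-0.002,0.122,0,-0.3],[0,-0.002,0.122,0,-1]]], "newtons": 40}}

```text
time: 15.05
tool_pos: [425.0, -137.1, 27.4]
tcp_rot: [[-1.0, 0.0, 0.002], [0.0, 1.0, -0.001], [-0.002, -0.001, -1.0]]
contact_force: [-0.8, 1.7, 11.1]
grip_width: 46.8
grasp_force: 39.3
```

Call:
{"op": "move_arm", "data": {"motion": [[[0,0,0,0,-1],[0,0,0,0,-1],[0,0,0,0,-1]]]}}

```text
time: 15.42
tool_pos: [424.9, -137.1, 27.4]
tcp_rot: [[-1.0, 0.0, 0.002], [0.0, 1.0, -0.001], [-0.002, -0.001, -1.0]]
contact_force: [-1.6, 1.2, 11.7]
grip_width: 46.8
grasp_force: 39.3
```

Call:
{"op": "move_arm", "data": {"motion": [[[0,0,-0.04,0,-1],[0,0,-0.08,0,-1],[-0.026,0.042,-0.08,0,-1],[-0.055,0.09,-0.08,0,-1],[-0.085,0.138,-0.08,0,-1],[-0.115,0.186,-0.08,0,-1],[-0.143,0.232,-0.08,0,-1],[-0.16,0.26,-0.08,0,-1]]]}}

```text
time: 16.42
tool_pos: [585.4, 125.4, 106.8]
tcp_rot: [[-1.0, -0.001, 0.001], [-0.001, 1.0, 0.0], [-0.001, 0.0, -1.0]]
contact_force: [-0.2, -0.1, -2.1]
grip_width: 46.8
grasp_force: 42.5
```

Call:
{"op": "move_arm", "data": {"motion": [[[-0.012,0.019,0,0,-1],[-0.012,0.019,0,0,-1],[-0.012,0.019,0,0,-1]]]}}

```text
time: 16.8
tool_pos: [596.0, 141.6, 106.4]
tcp_rot: [[-1.0, 0.0, -0.0], [0.0, 1.0, -0.0], [0.0, -0.0, -1.0]]
contact_force: [-0.6, 0.4, -1.0]
grip_width: 46.6
grasp_force: 42.5
```

```bash
python3 - <<'E'
from h import *
wrist('blue',31);wrist('red',95)
E
```

```text
blue 5590 px 282 310 xy 684.3 141.2 r 42.1 box [642. 103.] [718. 179.]
blue 2728 px 282 196 xy 595.2 140.8 r 30.0 box [565. 111.] [606. 170.]
tcp [596.1 141.3 106.4]
red 1198 px 285 24 xy 471.2 142.7 r 21.2 box [470. 122.] [492. 164.]
tcp [596.2 141.3 106.5]
```

Call:
{"op": "move_arm", "data": {"motion": [[[0,0,0.015,0,-1],[0,0,0.03,0,-1],[0,0,0.043,0,-1],[0,0,0.051,0,-1],[0,0,0.057,0,-1],[0,0,0.061,0,-1],[0,0,0.062,0,-1],[0,0,0.062,0,-1]]]}}

```text
time: 17.9
tool_pos: [596.7, 142.1, 44.6]
tcp_rot: [[-1.0, 0.0, 0.001], [0.0, 1.0, 0.0], [-0.001, 0.0, -1.0]]
contact_force: [0.9, 0.5, -0.8]
grip_width: 46.5
grasp_force: 42.5
```

Call:
{"op": "move_arm", "data": {"motion": [[[0,0,0,0,-1],[0,0,0,0,-1]]]}}

```text
time: 18.15
tool_pos: [596.7, 142.1, 44.5]
tcp_rot: [[-1.0, 0.0, 0.0], [0.0, 1.0, 0.0], [-0.0, 0.0, -1.0]]
contact_force: [-0.4, 0.2, 1.0]
grip_width: 46.5
grasp_force: 42.7
```

Just touching the floor. I release and rise, then go to green at (621,-279) on a high path that clears the red square shaker.

Call:
{"op": "move_arm", "data": {"motion": [[[0,0,0,0,0.2],[0,0,0,0,0.2],[0,0,0,0,0.5],[0,0,0,0,1],[0,0,0,0,1],[0,0,-0.03,0,1],[0,0,-0.08,0,1],[0,0,-0.12,0,1]]]}}

```text
time: 19.15
tool_pos: [596.6, 142.1, 166.1]
tcp_rot: [[-1.0, 0.0, 0.001], [0.0, 1.0, 0.0], [-0.001, 0.0, -1.0]]
contact_force: [-0.1, -0.1, -0.0]
grip_width: 85.5
grasp_force: 0.0
```

Call:
{"op": "move_arm", "data": {"motion": [[[-0.003,-0.055,-0.01,0,1],[-0.006,-0.11,-0.01,0,1],[-0.009,-0.165,-0.01,0,1],[-0.012,-0.22,-0.01,0,1],[-0.015,-0.275,-0.01,0,1],[-0.018,-0.33,-0.01,0,1],[-0.021,-0.385,-0.01,0,1],[-0.024,-0.42,0,0,1]]]}}

```text
time: 20.15
tool_pos: [620.5, -280.7, 164.7]
tcp_rot: [[-1.0, 0.002, 0.001], [0.002, 1.0, -0.001], [-0.001, -0.001, -1.0]]
contact_force: [-0.2, 0.1, 0.7]
grip_width: 85.8
grasp_force: 0.0
```

Call:
{"op": "move_arm", "data": {"motion": [[[0,0,0.015,0,1],[0,0,0.015,0,1],[0,0,0.015,0,1]]]}}

```text
time: 20.52
tool_pos: [620.8, -276.7, 149.6]
tcp_rot: [[-1.0, -0.001, 0.0], [-0.001, 1.0, 0.0], [-0.0, 0.0, -1.0]]
contact_force: [0.4, 0.4, -0.1]
grip_width: 85.8
grasp_force: 0.0
```

```bash
python3 - <<'E'
from h import *
wrist('green',78)
E
```

```text
green 1292 px 279 214 xy 620.7 -280.1 r 16.2 box [ 605. -295.] [ 637. -266.]
green 783 px 520 200 xy 611.0 -73.5 r 29.2 box [589. -95.] [637. -45.]
tcp [ 620.9 -276.8  149.9]
```

Call:
{"op": "move_arm", "data": {"motion": [[[0,-0.002,0.04,0,1],[0,-0.002,0.08,0,1],[0,-0.002,0.11,0,1],[0,-0.002,0.123,0,1],[0,-0.002,0.123,0,1],[0,-0.002,0.123,0,0],[0,-0.002,0.123,0,-0.3],[0,-0.002,0.123,0,-1]]], "newtons": 40}}

```text
time: 21.58
tool_pos: [621.0, -280.1, 27.8]
tcp_rot: [[-1.0, 0.0, 0.002], [0.0, 1.0, -0.001], [-0.002, -0.001, -1.0]]
contact_force: [-1.5, 0.6, 6.6]
grip_width: 46.7
grasp_force: 40.9
```

Call:
{"op": "move_arm", "data": {"motion": [[[0,0,0,0,-1],[0,0,0,0,-1],[0,0,0,0,-1]]]}}

```text
time: 21.95
tool_pos: [621.0, -280.1, 27.8]
tcp_rot: [[-1.0, 0.0, 0.002], [0.0, 1.0, -0.001], [-0.002, -0.001, -1.0]]
contact_force: [-1.1, 0.4, 5.4]
grip_width: 46.3
grasp_force: 40.9
```

Call:
{"op": "move_arm", "data": {"motion": [[[0,0,-0.05,0,-1],[0,0,-0.1,0,-1],[0,0,-0.14,0,-1],[-0.002,0.05,-0.14,0,-1],[-0.003,0.1,-0.14,0,-1],[-0.005,0.15,-0.14,0,-1],[-0.007,0.2,-0.14,0,-1],[-0.008,0.24,-0.14,0,-1]]]}}

```text
time: 22.95
tool_pos: [628.5, -38.0, 167.0]
tcp_rot: [[-1.0, -0.0, 0.001], [-0.0, 1.0, 0.0], [-0.001, 0.0, -1.0]]
contact_force: [0.5, -0.7, -1.3]
grip_width: 46.5
grasp_force: 41.7
```

Call:
{"op": "move_arm", "data": {"motion": [[[0,0.022,0.02,0,-1],[0,0.022,0.045,0,-1],[0,0.022,0.06,0,-1],[0,0.022,0.06,0,-1],[0,0.022,0.06,0,-1]]]}}

```text
time: 23.58
tool_pos: [629.0, -18.3, 107.1]
tcp_rot: [[-1.0, 0.001, 0.001], [0.001, 1.0, -0.0], [-0.001, -0.0, -1.0]]
contact_force: [0.2, 0.3, 0.3]
grip_width: 46.6
grasp_force: 41.7
```

```bash
python3 - <<'E'
from h import *
wrist('green',31)
E
```

```text
green 5241 px 282 311 xy 720.2 -19.2 r 41.9 box [678. -57.] [752.  19.]
green 2978 px 282 195 xy 626.9 -18.4 r 29.8 box [597. -48.] [640.  11.]
tcp [629.  -18.3 107.2]
```

Cup at (628,-18.4). I lower by 62 mm.

Call:
{"op": "move_arm", "data": {"motion": [[[0.001,0,0.015,0,-1],[0.001,0,0.03,0,-1],[0.001,0,0.043,0,-1],[0.001,0,0.051,0,-1],[0.001,0,0.057,0,-1],[0.001,0,0.061,0,-1],[0.001,0,0.063,0,-1],[0.001,0,0.063,0,-1]]]}}

```text
time: 24.62
tool_pos: [627.8, -17.9, 44.7]
tcp_rot: [[-1.0, 0.0, 0.001], [0.0, 1.0, -0.0], [-0.001, -0.0, -1.0]]
contact_force: [-3.6, 0.6, 11.9]
grip_width: 46.4
grasp_force: 42.9
```

Call:
{"op": "move_arm", "data": {"motion": [[[0,0,0,0,-1],[0,0,0,0,-1]]]}}

```text
time: 24.88
tool_pos: [627.8, -17.9, 44.7]
tcp_rot: [[-1.0, 0.0, 0.001], [0.0, 1.0, -0.0], [-0.001, -0.0, -1.0]]
contact_force: [-5.1, -0.0, 10.7]
grip_width: 46.6
grasp_force: 42.9
```

Call:
{"op": "move_arm", "data": {"motion": [[[0,0,0,0,0.2],[0,0,0,0,0.2],[0,0,0,0,0.5],[0,0,0,0,1],[0,0,0,0,1],[0,0,-0.03,0,1],[0,0,-0.08,0,1],[0,0,-0.14,0,1]]]}}

```text
time: 25.88
tool_pos: [627.1, -17.9, 184.0]
tcp_rot: [[-1.0, 0.0, -0.002], [0.0, 1.0, 0.0], [0.002, 0.0, -1.0]]
contact_force: [0.2, 0.3, -0.5]
grip_width: 85.2
grasp_force: 0.0
```

Call:
{"op": "move_arm", "data": {"motion": [[[0,0,-0.05,0,1],[0,0,-0.1,0,1],[0,0,-0.12,0,1],[0,0,-0.12,0,1],[0,0,-0.12,0,1]]]}}

```text
time: 26.5
tool_pos: [627.1, -17.9, 301.9]
tcp_rot: [[-1.0, 0.0, -0.002], [0.0, 1.0, 0.0], [0.002, 0.0, -1.0]]
contact_force: [0.3, -0.7, -0.1]
grip_width: 85.3
grasp_force: 0.0
```

```bash
python3 - <<'E'
from h import *
from rig import camera
for col in ['green','red','blue']: wrist(col,95)
c=camera('side');cv2.imwrite('pics/s2.png',c['pixels'][:,:,::-1])
for col in H:
  cs,_=cv2.findContours(mask(c['pixels'],col),cv2.RETR_EXTERNAL,cv2.CHAIN_APPROX_NONE)
  for k in cs:
    A=cv2.contourArea(k)
    if 60<A<500:
      M=cv2.moments(k);u,v=M['m10']/A,M['m01']/A;print(col,int(A),int(u),int(v),'z92',cast(c,u,v,92)[:2].round(1),'z75',cast(c,u,v,75)[:2].round(1))
E
```

```text
green 466 px 284 176 xy 628.3 -16.7 r 14.7 box [614. -31.] [643.  -4.]
green 874 px 67 45 xy 455.5 -284.9 r 30.5 box [ 431. -311.] [ 480. -259.]
tcp [627.2 -17.9 301.7]
red 174 px 208 347 xy 866.4 -122.1 r 22.5 box [ 864. -145.] [ 884. -100.]
red 1332 px 174 155 xy 602.8 -141.1 r 29.4 box [ 576. -168.] [ 629. -114.]
red 394 px 393 40 xy 465.7 114.3 r 26.7 box [439.  89.] [490. 138.]
red 527 px 423 24 xy 447.8 141.5 r 17.6 box [431. 125.] [464. 159.]
tcp [627.2 -17.9 301.8]
blue 450 px 421 150 xy 595.1 140.4 r 16.0 box [581. 125.] [610. 156.]
blue 205 px 386 147 xy 592.8 108.0 r 24.4 box [569.  88.] [614. 120.]
tcp [627.3 -17.9 301.9]
red 263 219 203 z92 [369.6  17.6] z75 [384.2  41.9]
red 426 383 196 z92 [ 585.5 -157.3] z75 [ 610.2 -141.2]
red 140 215 165 z92 [446.  143.8] z75 [464.2 174. ]
red 67 80 26 z92 [ 914.3 2245.5] z75 [ 954.5 2374.7]
yellow 216 188 173 z92 [389.7 151.4] z75 [405.2 182. ]
yellow 108 183 139 z92 [469.2 305.6] z75 [488.4 343.5]
green 110 338 162 z92 [628.9 -17.3] z75 [655.6   5.3]
blue 243 184 245 z92 [267.3 -42.2] z75 [277.  -20.7]
blue 75 274 183 z92 [482.4   8.4] z75 [502.2  32.3]
blue 98 273 144 z92 [594.9 141.5] z75 [620.1 171.6]
```

View pics/s2.png

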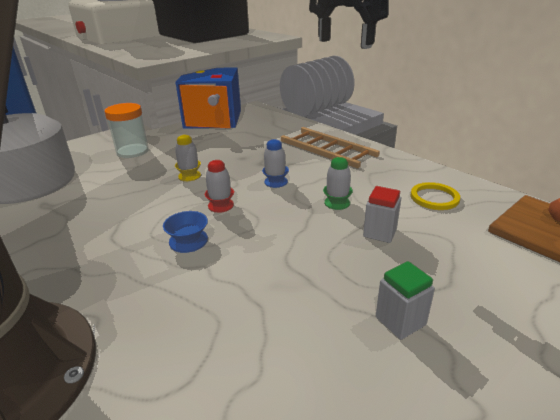

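All four eggs stand upright in their own cups, with caps at (184,139), (216,165), (273,145) and (339,162). Each cap lies within about 2 mm of its cup's axis at the seated height. The square shakers at (383,215) and (406,298) are where they started.

```bash
python3 -c "from rig import ticket;print(ticket.hand_in())"
```

```text
the job is handed in; nothing more can be done
None
```

I handed the job in at about 27 s of the 128 s allowed: by the last camera check all four eggs stand seated in their matching cups and both square shakers are undisturbed, but the hand-in returned no verdict.

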